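Divert the walnuts into the other lane

ROBOT

A 6-joint arm with a two-finger parallel gripper is mounted at the origin on a cart in front of the work surface, level with it; the furniture and walls round the work are solid. World frame = base frame: x ahead of the robot, y to its left, z up, the work surface at z = 0. Lengths are in m, angles in rad, forces in N, time in s.
With the tool pointing down it reaches from about 0.35 to 0.975 m from the base axis. Payload 4.9 kg.
Tool frame: the origin (TCP) lies at the very end of the fingers, on their centre line; the grasp point (between the pads) lies 19 mm behind it; z points along the fingers, y is the line along which they close (so a half turn about z gives the same grasp; the last joint's range is limited). The gripper opens to 85 mm and grips with 20 to 120 N. Pads are 22 mm wide; open, the fingers measure 114 mm over their backs; the gripper's body (76 mm by 85 mm) begins 54 mm behind the grasp point. The pads swing forward as they close: fully open they stand 13 mm farther back than shut.
Start: joints at [-1.368, 0.053, 1.613, -0, 1.476, -0.119], TCP at [0.198, -0.593, 0.21] pointing down, gripper open.
Joint ranges: [-3.01, 3.01], [-1.01, 2.22], [0.06, 2.58], [-1.02, 4.17], [0.09, 2.62], [-3.14, 3.14]. Speed limits (rad/s): [2.57, 2.57, 3.14, 3.14, 3.14, 3.14].

INTERFACE

Orientations are given as a unit quaternion [w, x, y, z].
In Python, from plant import state, optics, ticket, nets gives the robot as it stands. The module is installed in compiled form; this text tells all that it offers.
- The arm moves only by the shell command python3 -m inch 'ROWS' [OPENING]. ROWS is JSON, a list of rows, each an object of numbers: "dx", "dy", "dz": the shift along the tool's x, y, z as a fraction of full scale; "rx", "ry", "rz": the turn, a rotation vector about the tool's x, y, z as a fraction of full scale. In form: [{"dx": .., "dy": .., "dz": .., "rx": .., "ry": .., "rz": ..}, ...]. A call has 1 to 5 rows; each row is the pose to reach, as a shift and turn from the pose commanded when the call began, along the tool's axes at that moment; what a row does not reach only later rows make up. Full scale, the value 1, is 0.8 m for a shift and 1.5 rad for a turn. A row lasts 1/10 s, in which the tool goes at most 50 mm and 8.59 degrees, less where a joint would pass 70% of its speed; a pose out of reach is approached as far as the arm can. A call with a number of a shift or a turn outside -1 to 1 is refused whole. A call with a gripper value outside its range is refused whole. OPENING is the opening, from -1 (shut) to 1 (fully open), set as the call begins (- or left out, the last holds). The fingers move at their own pace and stop on an object; the grip force is fixed at half the most. Time passes only in rows, so rows that repeat a pose let the fingers close. It gives the time, the measured TCP pose, the force, the opening and the grip force at its end, in the units of the state.
- state(): the state, without advancing time (a new reading comes with each control period).
- optics.grab_frame(name): name is "side" or "top"; returns the picture (480x640x3 uint8, red, green, blue); there is no depth.
- optics.camera_info(name): a dict with "fx", "fy", "cx", "cy" (pixels), "R" (3x3) and "t" (3): a world point X has camera coordinates R X + t. Camera axes: x right, y down, z forward; pixel columns grow to the right and rows downward; lengths in m; the calibration is good to about 2 mm. A picture is of the moment at which its call begins. camera_info takes no time and is no camera call.
- ticket.job_done(): hands the job in; it is judged then, once.
Trained networks look in the newest picture that a camera, given by its name, has taken for a name from the list of things; names that differ only in an ending like _2 or _b are one class to them, and where a whole thing is asked for, a point or a joint stands for the part that bears it (a point fixed in the world has none). Each returns a list of dicts, best first, with "confidence" (0 to 1); they miss things now and then, are a little off and sometimes report something else, mostly with a low value. They report only what shows in the picture. A call takes as long as a camera call.
- nets.boxes_of(camera, name): "bbox" ([centre column, centre row, width, height] in pixels, round what is visible of it).
- nets.outline_of(camera, name): "pixels" (480x640 bool, what is visible of it) and "bbox" ([centre column, centre row, width, height] in pixels, round what is visible of it).
The state is a dict: "time": time; "joint_pos": joint angles; "joint_vel": joint speeds; "joint_efforts": joint torques, N m; "tool_pos": TCP position; "tool_rot": TCP orientation; "contact_force": force on the tool from outside, world axes, zero at the start; "ft_torque": the same for the moment, N m; "gripper_width": opening from 0.0 (shut) to 1.0 (fully open); "grasp_force": force on a finger pad.
Only numpy, scipy, OpenCV 4.12 (cv2) and the standard library are available. Lean on these libraries where they do the work, as an engineer would, in place of code of your own. Each camera call takes 0.05 s, during which the arm holds its last target. There are 200 camera calls.

TASK

The wooden walnut sorter's blue seesaw gate leans to one side, and the next walnuts belong in the other lane: press the raised pad down with the fingertips until the gate has rocked over and rests on its other side, and only then push the shutter's red tab to the left until it is open, so that all three walnuts roll down into that other lane. Only press and push, gently: grip nothing, do not touch the walnuts, and leave the jars, tubs and match box round about where they stand.

Things in the scene. Friction and masses are not known exactly. Their poses are not given: they have to be found in the camera images.
- sorter: wooden walnut sorter, fixed to the worktop, 260 mm deep, 470 mm wide, 220 mm high. Origin: on the worktop, below the middle of the seesaw gate's axle. x points away from the robot (give or take 0.25 rad of yaw), y to its left, z up. A feed chute, 36 mm wide inside, comes down from x = +191 mm to x = +36 mm over the gate's middle; its wall tops are 165 to 192 mm high
- lane_left (a point): middle of the floor of the left catch lane, at the sorter's y = +162 mm: a walled lane under the gate's left end, y = 99 to 226 mm, 78 mm wide inside, its floor sloping down outwards from 45 to 25 mm height, walls 76 mm high near the gate, 97 mm farther out, 109 mm at the outer end
- lane_right (a point): the same for the right catch lane, at the sorter's y = -162 mm
- gate (a joint): blue seesaw gate: trough 220 mm long (sorter y), 72 mm wide, rocking on an axle along the sorter's x at 120 mm height. +0.28 rad (stop): left (+y) end up, walnuts run into the right lane; -0.28: right end up, they run left. A 24 mm brass ball 50 mm above the axle makes it fall to either stop; it starts on either. About 1 N down on the raised pad tips it past the middle
- pad_left (a point): centre of the top of the gate's left press pad: flat, black rubber face, 34 mm (sorter x) by 32 mm (sorter y), in front of the trough, 69 mm to the robot's side of the axle's middle and 108 mm left of it. About 154 mm high when raised, 94 mm when down. Turns with the gate
- pad_right (a point): the same for the right press pad, 108 mm right of the middle
- shutter (a joint): shutter across the feed chute: 0 = shut (start), slides to the sorter's left (+y) to 0.050 m = fully open. It takes about 1.2 N to slide and stays where it is left. The walnuts pass once it is about 0.035 m open
- tab (a point): middle of the red upright tab on top of the shutter: 26 mm (sorter x) by 14 mm (sorter y), rising from 184 to 218 mm above the worktop; this point is at 205 mm height. To open, push its right (-y) face to the left
- walnut_1: walnut 1 of 3: brown, round, 30 mm across, rolls freely. Origin at its centre. All three wait in a row in the feed chute behind the shutter at the start
- walnut_2: walnut 2 of 3: brown, round, 30 mm across, rolls freely. Origin at its centre. All three wait in a row in the feed chute behind the shutter at the start
- walnut_3: walnut 3 of 3: brown, round, 30 mm across, rolls freely. Origin at its centre. All three wait in a row in the feed chute behind the shutter at the start
- pepper_jar: red-capped spice jar, 45 x 45 x 106 mm; loose bystander, not to be disturbed. Origin: centre of its underside
- tablet_tub: small white tablet tub with pale pink cap, 35 x 36 x 78 mm; loose bystander, not to be disturbed. Origin: centre of its underside
- matches: red match box lying flat, 36 x 53 x 15 mm; loose bystander, not to be disturbed. Origin: centre of its underside
- honey_jar: glass jar with a black lid, 60 x 61 x 83 mm; loose bystander, not to be disturbed. Origin: centre of its underside
- salt_mill: salt shaker with grey top, 44 x 44 x 90 mm; loose bystander, not to be disturbed. Origin: centre of its underside
- yogurt_tub: white yogurt tub with strawberries on it, 72 x 71 x 71 mm; loose bystander, not to be disturbed. Origin: centre of its underside

How it is judged:
By the outcome, as a careful person would: the job done as asked, in the order asked, and still so for the second after the job is handed in, with the robot touching nothing.
It also fails if it takes over 48 s, if anything falls off the work surface, if the arm or the gripper's body presses on something with over 40 N, if the wrist force passes 120 N, or if a joint passes its speed limit or range.

## Working session

There is one attempt and no reset: what is moved stays moved. The work goes in short steps, Python scripts to look and compute and a shell command to move; the robot and the scene stay as the last step left them, time stands still between calls to the robot, and variables do not carry over. Pictures are saved under pics/ and viewed, at most 10 in all, crops included, and the job is handed in when it is done.

```bash
mkdir -p pics; python3 - <<'E'
from plant import state, optics, nets
import cv2
for c in("side","top"):
    cv2.imwrite(f"pics/{c}0.png",optics.grab_frame(c)[:,:,::-1])
    i=optics.camera_info(c);print(c,i)
    for n in("pad_left","pad_right","tab","gate","walnut_1","sorter"):
        print(n,[(round(d["confidence"],2),[round(float(v)) for v in d["bbox"]]) for d in nets.boxes_of(c,n)[:3]])
s=state();print(s)
E
```

```text
side {'fx': 580.6974105634788, 'fy': 580.6974105634788, 'cx': 315.04465687798705, 'cy': 238.30037711786935, 'R': array([[ 0.99985246, -0.01657171,  0.00451978],
       [-0.00295755, -0.42528827, -0.90505311],
       [ 0.01692049,  0.90490622, -0.42527454]]), 't': array([-0.53961818,  0.06236216,  1.82477088])}
pad_left [(0.66, [308, 228, 53, 32])]
pad_right [(0.83, [308, 226, 51, 27])]
tab [(0.47, [339, 208, 10, 18])]
gate [(0.9, [309, 227, 51, 31])]
walnut_1 []
sorter [(0.67, [330, 254, 97, 107])]
top {'fx': 488.1428557611973, 'fy': 488.1428557611973, 'cx': 322.50701434000615, 'cy': 238.02221871223816, 'R': array([[ 0.02127866, -0.99975387, -0.0062777 ],
       [-0.98925967, -0.02014624, -0.14477375],
       [ 0.14461164,  0.00929087, -0.98944487]]), 't': array([-0.16925608,  0.53689229,  1.13138135])}
pad_left [(0.82, [282, 246, 107, 79])]
pad_right []
tab [(0.8, [272, 196, 18, 17])]
gate []
walnut_1 [(0.64, [318, 182, 15, 21]), (0.5, [270, 188, 8, 4]), (0.45, [264, 163, 14, 15])]
sorter [(0.7, [278, 213, 209, 138])]
{'time': 0.7, 'joint_pos': array([-1.36799871e+00,  5.26578962e-02,  1.61285069e+00,  3.36019013e-06,
        1.47600107e+00, -1.19016304e-01]), 'joint_vel': array([ 0.00089112, -0.00141421, -0.00092651, -0.00037279, -0.00068279,
       -0.00109062]), 'joint_efforts': array([-2.15628061e-03, -3.93553913e+01, -3.70372868e+01, -2.85131582e-04,
        3.53082323e-04,  3.26509550e-06]), 'tool_pos': array([ 0.19767249, -0.59292154,  0.20955919]), 'tool_rot': array([4.13892417e-05, 9.87082406e-01, 1.60213362e-01, 3.40886462e-06]), 'contact_force': array([-1.19001041, -0.23947425,  1.04675004]), 'ft_torque': array([ 0.01460744, -0.00707389, -0.03028745]), 'grasp_force': 0.0, 'gripper_width': 1.0060665843733825}
```

View pics/top0.png

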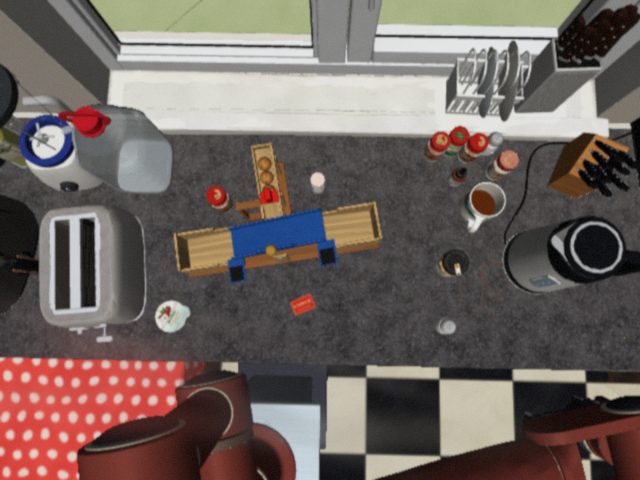

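View pics/side0.png

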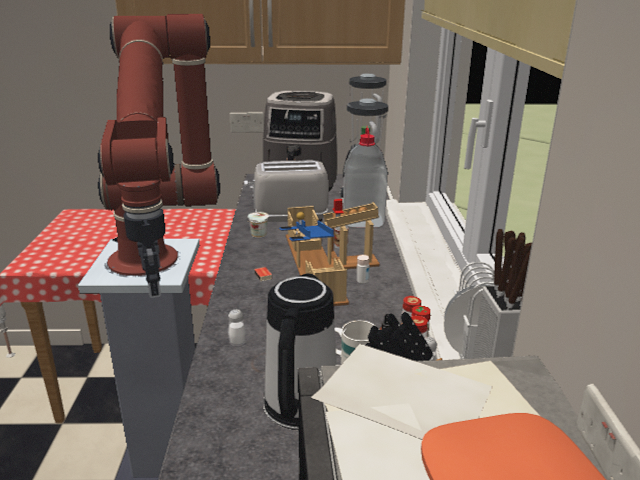

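The top picture shows the pads at about (237,271) and (327,253), the brass ball at (270,250) and the tab at (270,196). The three walnuts lie behind the tab. The side picture shows the gate tilted, at about (309,228). Next I take a closer crop and fit the pose.

```bash
python3 - <<'E'
import cv2,numpy as np
t=cv2.imread("pics/top0.png")[130:300,160:400]
s=cv2.imread("pics/side0.png")[185:310,270:400]
a=cv2.resize(t,None,fx=3.3,fy=3.3,interpolation=2)
cv2.imwrite("pics/c1.png",a)
cv2.imwrite("pics/c2.png",cv2.resize(s,None,fx=4.5,fy=4.5,interpolation=2))
E
```

```text
(no output)
```

View pics/c1.png

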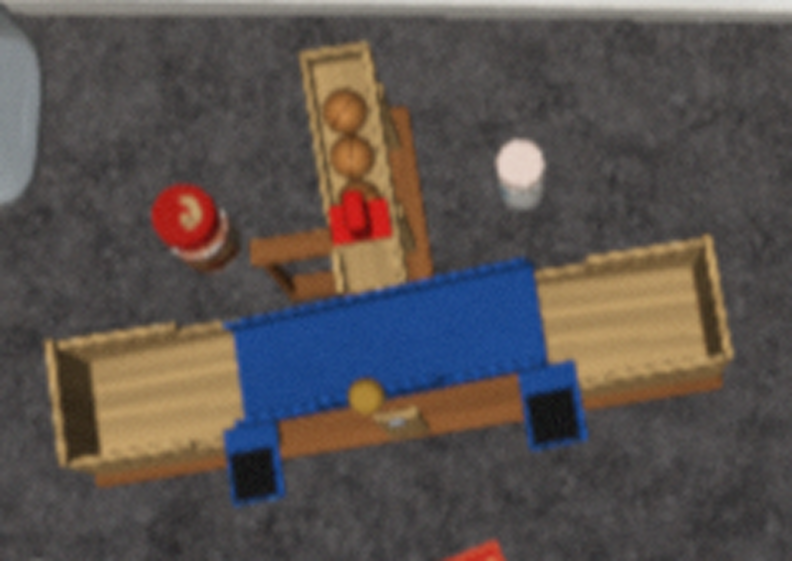

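View pics/c2.png

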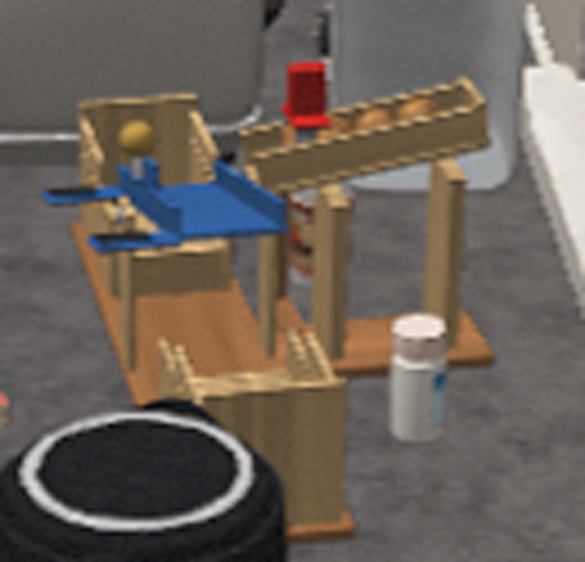

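The crops show the ball leaning left and the right pad a little larger. The pads are at top (237.0,273.6) and (327.6,255.8), and at side (287.8,228.1) and (298.4,238.6). I fit both gate states to find which one holds.

```bash
cat > h.py <<'E'
import numpy as np
from plant import optics
from scipy.optimize import least_squares
def rot(q): return np.array([[np.cos(q),-np.sin(q),0],[np.sin(q),np.cos(q),0],[0,0,1]])
def gate(p,a): # rock about sorter x; +a lifts +y end
    x,y,z=p; return np.array([x,y*np.cos(a)-z*np.sin(a),120e-3+y*np.sin(a)+z*np.cos(a)])
def proj(c,X):
    i=optics.camera_info(c); k=i["R"]@X+i["t"]; return np.array([i["fx"]*k[0]/k[2]+i["cx"],i["fy"]*k[1]/k[2]+i["cy"]])
def world(v,p): return rot(v[2])@np.asarray(p)+[v[0],v[1],0]
E
python3 - <<'E'
from h import *
obs=dict(top=dict(L=(237,273.6),R=(327.6,255.8)),side=dict(L=(287.8,228.1),R=(298.4,238.6),tab=(338.2,205.4)))
zp=.004
for a in(.28,-.28):
    P=dict(L=gate((-.069,.108,zp),a),R=gate((-.069,-.108,zp),a))
    obs["top"]["ball"]=(270.9,250);obs["side"]["ball"]=(300.2,215.7)
    def f(v):
        Q=dict(P);Q["tab"]=np.array([v[3],v[4],.203]);Q["ball"]=gate((v[5],0,.05),a)
        return np.concatenate([proj(c,world(v,Q[n]))-o for c in obs for n,o in list(obs[c].items())+([("tab",(267.9,194.8))] if c=="top" else [])])
    r=least_squares(f,[.5,.1,.2,.08,0,-.04]);v=r.x
    print(a,P["L"],P["R"],r.cost,v.round(4),r.fun.round(1))
    for n in P: print(n,world(v,P[n]).round(3))
    print("tab",world(v,(v[3],v[4],.205)))
E
```

```text
0.28 [-0.069       0.10268856  0.15369063] [-0.069      -0.10489941  0.09399781] 411.04644771163964 [ 0.5336 -0.0451  0.2591  0.0693 -0.0185 -0.0415] [ -6.8   0.9  -3.   -1.    8.9  -1.5   0.7  -0.2  -4.7 -20.    1.5  15.8
  -0.3  -2.4   0.9   1.5]
L [0.441 0.036 0.154]
R [ 0.494 -0.164  0.094]
tab [ 0.60536247 -0.0451837   0.205     ]
-0.28 [-0.069       0.10489941  0.09399781] [-0.069      -0.10268856  0.15369063] 10.787670690170025 [ 5.362e-01 -5.820e-02  1.825e-01  7.040e-02  2.000e-04 -4.050e-02] [ 0.3 -1.   0.4 -0.8  0.8 -0.2  0.7 -0.2 -1.6 -1.9 -1.1 -2.2 -0.3 -2.4
 -0.1 -0.8]
L [0.449 0.032 0.094]
R [ 0.487 -0.172  0.154]
tab [ 0.60536247 -0.0451837   0.205     ]
```

The fit is clear: the gate is at -0.28, so the right pad is raised, at (0.487,-0.172,0.154). The sorter yaw is 0.18 and the tab fits at sorter y = 0, as it should. A helper will give me the move in tool axes.

```bash
cat >> h.py <<'E'
V=[.5362,-.0582,.1825]
def go(p,yaw=V[2]): # p in sorter frame -> fractions from present pose
    from plant import state
    from scipy.spatial.transform import Rotation as Ro
    s=state(); R=Ro.from_quat(np.roll(s["tool_rot"],-1))
    T=Ro.from_matrix(rot(yaw)@np.diag([1,-1,-1.]))
    w=world(V,p)
    print("world",w.round(3),"shift",(R.inv().apply(w-s["tool_pos"])/.8).round(4),"turn",((R.inv()*T).as_rotvec()/1.5).round(4),
     "local now",(rot(yaw).T@(s["tool_pos"]-[V[0],V[1],0])).round(4),"t",s["time"],"F",s["contact_force"].round(2),s["gripper_width"])
E
python3 -c "
from h import *
go((-.072,-.103,.20))"
```

```text
world [ 0.484 -0.173  0.2  ] shift [ 0.5058 -0.3852  0.0119] turn [0.0001 0.     0.0929] local now [-0.43   -0.4644  0.2096] t 0.7 F [-1.19 -0.24  1.05] 1.0060665843733825
```

```bash
python3 -m inch '[{"dx":0.05,"dy":-0.04,"dz":-0.04,"rz":0.02},{"dx":0.1,"dy":-0.077,"dz":-0.04,"rz":0.04},{"dx":0.15,"dy":-0.115,"dz":-0.04,"rz":0.06},{"dx":0.2,"dy":-0.153,"dz":-0.04,"rz":0.08},{"dx":0.25,"dy":-0.19,"dz":-0.04,"rz":0.093}]' -1; python3 -c "
from h import *
go((-.072,-.103,.20))"
```

```text
world [ 0.484 -0.173  0.2  ] shift [ 0.5058 -0.3852  0.0119] turn [0.0001 0.     0.0929] local now [-0.43   -0.4644  0.2096] t 0.7 F [-1.19 -0.24  1.05] 1.0060665843733825validation failed for argument at $[0]...
```

```bash
python3 -m inch '[{"dx":0.05,"dy":-0.04,"dz":-0.04,"rx":0,"ry":0,"rz":0.02},{"dx":0.1,"dy":-0.077,"dz":-0.04,"rx":0,"ry":0,"rz":0.04},{"dx":0.15,"dy":-0.115,"dz":-0.04,"rx":0,"ry":0,"rz":0.06},{"dx":0.2,"dy":-0.153,"dz":-0.04,"rx":0,"ry":0,"rz":0.08},{"dx":0.25,"dy":-0.19,"dz":-0.04,"rx":0,"ry":0,"rz":0.093}]' -1; python3 -c "
from h import *
go((-.072,-.103,.20))"
```

```text
time: 1.2
tool_pos: [0.3349, -0.3913, 0.2419]
tool_rot: [0.0, 0.996, 0.09, 0.0]
contact_force: [1.0, 0.1, 0.4]
gripper_width: 0.142
grasp_force: 0.0
world [ 0.484 -0.173  0.2  ] shift [ 0.2325 -0.2355  0.0522] turn [ 0.0005 -0.0004 -0.0012] local now [-0.2584 -0.291   0.2419] t 1.2 F [1.03 0.12 0.43] 0.14239308035717285
```

```bash
python3 -m inch '[{"dx":0.045,"dy":-0.042,"dz":0,"rx":0,"ry":0,"rz":0},{"dx":0.09,"dy":-0.084,"dz":0,"rx":0,"ry":0,"rz":0},{"dx":0.135,"dy":-0.126,"dz":0,"rx":0,"ry":0,"rz":0},{"dx":0.18,"dy":-0.168,"dz":0,"rx":0,"ry":0,"rz":0},{"dx":0.215,"dy":-0.21,"dz":0.01,"rx":0,"ry":0,"rz":0}]'; python3 -m inch '[{"dx":0,"dy":0,"dz":0,"rx":0,"ry":0,"rz":0},{"dx":0,"dy":0,"dz":0,"rx":0,"ry":0,"rz":0}]'; python3 -c "
from h import *
go((-.072,-.103,.175))"
```

```text
time: 1.7
tool_pos: [0.4747, -0.1949, 0.2351]
tool_rot: [0.001, 0.996, 0.091, 0.001]
contact_force: [0.7, -0.0, 0.3]
gripper_width: -0.002
grasp_force: 0.0
time: 1.9
tool_pos: [0.473, -0.1958, 0.2333]
tool_rot: [0.0, 0.996, 0.092, -0.0]
contact_force: [-0.4, -0.1, -0.0]
gripper_width: -0.003
grasp_force: 0.0
world [ 0.484 -0.173  0.175] shift [ 0.0191 -0.026   0.0729] turn [0.0002 0.0004 0.0014] local now [-0.0872 -0.1238  0.2333] t 1.9 F [-0.4  -0.11 -0.02] -0.002504597483881202
```

Go above the pad and take one close look.

```bash
python3 -m inch '[{"dx":0.01,"dy":-0.013,"dz":0.03,"rx":0,"ry":0,"rz":0},{"dx":0.019,"dy":-0.026,"dz":0.05,"rx":0,"ry":0,"rz":0},{"dx":0.019,"dy":-0.026,"dz":0.066,"rx":0,"ry":0,"rz":0},{"dx":0.019,"dy":-0.026,"dz":0.066,"rx":0,"ry":0,"rz":0}]'; python3 -c "
from h import *
import cv2
a=optics.grab_frame('top')[130:300,160:400,::-1];b=optics.grab_frame('side')[185:310,270:400,::-1]
a=cv2.resize(a,(400,283),interpolation=2);b=cv2.resize(b,(294,283),interpolation=2)
cv2.imwrite('pics/p2.png',np.hstack([a,b]))
go((-.072,-.103,.155))"
```

```text
time: 2.3
tool_pos: [0.4823, -0.1732, 0.1779]
tool_rot: [-0.001, 0.996, 0.091, -0.002]
contact_force: [0.1, -0.6, -0.2]
gripper_width: -0.001
grasp_force: 0.0
world [ 0.484 -0.173  0.155] shift [ 0.0008 -0.0016  0.032 ] turn [-0.      0.0003 -0.0007] local now [-0.0726 -0.1043  0.1806] t 2.4 F [-0.05  0.08  0.61] 0.002265061301634953
```

View pics/p2.png

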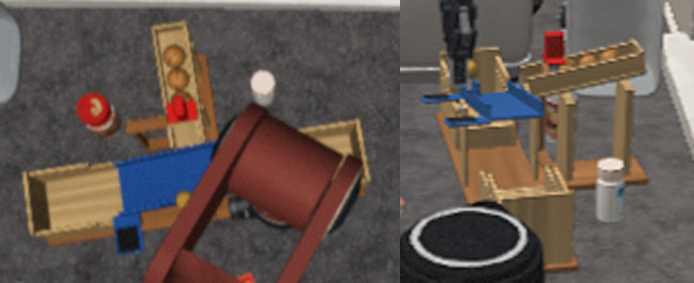

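The fingers (about (460,80) in the right-hand panel) hang right above the raised right pad. I press slowly.

```bash
python3 -m inch '[{"dx":0.001,"dy":0,"dz":0.015,"rx":0,"ry":0,"rz":0},{"dx":0.001,"dy":0,"dz":0.025,"rx":0,"ry":0,"rz":0},{"dx":0.001,"dy":0,"dz":0.032,"rx":0,"ry":0,"rz":0},{"dx":0.001,"dy":0,"dz":0.038,"rx":0,"ry":0,"rz":0},{"dx":0.001,"dy":0,"dz":0.044,"rx":0,"ry":0,"rz":0}]';  python3 -m inch '[{"dx":0,"dy":0,"dz":0.008,"rx":0,"ry":0,"rz":0},{"dx":0,"dy":0,"dz":0.016,"rx":0,"ry":0,"rz":0},{"dx":0,"dy":0,"dz":0.024,"rx":0,"ry":0,"rz":0},{"dx":0,"dy":0,"dz":0.032,"rx":0,"ry":0,"rz":0},{"dx":0,"dy":0,"dz":0.036,"rx":0,"ry":0,"rz":0}]'; python3 -c "
from h import *
import cv2
go((-.072,-.103,.095))
b=optics.grab_frame('side')[185:310,270:400,::-1]
cv2.imwrite('pics/p3.png',cv2.resize(b,(450,433),interpolation=2))"
```

```text
time: 2.9
tool_pos: [0.4848, -0.1731, 0.1451]
tool_rot: [-0.0, 0.996, 0.091, -0.0]
contact_force: [-0.4, -0.3, -0.7]
gripper_width: -0.001
grasp_force: 0.0
time: 3.4
tool_pos: [0.4845, -0.1729, 0.1157]
tool_rot: [-0.0, 0.996, 0.091, -0.0]
contact_force: [0.6, -0.5, -0.3]
gripper_width: 0.0
grasp_force: 0.1
world [ 0.484 -0.173  0.095] shift [-0.0003 -0.0005  0.0259] turn [-0.0005  0.0006 -0.0001] local now [-0.0717 -0.1034  0.1157] t 3.4 F [ 0.62 -0.55 -0.29] 0.000129632573526601
```

View pics/p3.png

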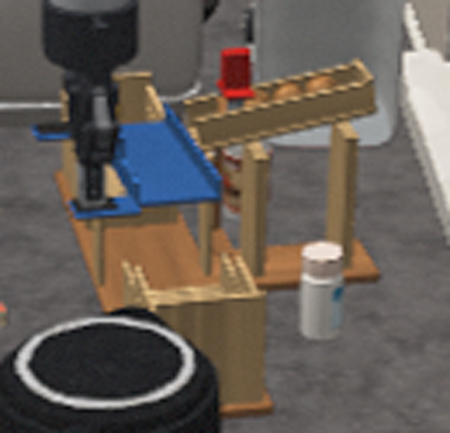

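The gate has rocked over: the right end is down and the blue trough now slopes toward the near (right) side. I lift off and go to the right of the tab.

```bash
python3 -m inch '[{"dx":0,"dy":0,"dz":-0.04,"rx":0,"ry":0,"rz":0},{"dx":0,"dy":0,"dz":-0.1,"rx":0,"ry":0,"rz":0},{"dx":0,"dy":0,"dz":-0.16,"rx":0,"ry":0,"rz":0},{"dx":0.05,"dy":-0.02,"dz":-0.17,"rx":0,"ry":0,"rz":0},{"dx":0.11,"dy":-0.04,"dz":-0.17,"rx":0,"ry":0,"rz":0}]';  python3 -m inch '[{"dx":0.05,"dy":-0.03,"dz":0,"rx":0,"ry":0,"rz":0},{"dx":0.068,"dy":-0.033,"dz":0,"rx":0,"ry":0,"rz":0},{"dx":0.068,"dy":-0.033,"dz":0,"rx":0,"ry":0,"rz":0}]'; python3 -c "
from h import *
import cv2
go((.07,-.042,.197))
a=optics.grab_frame('top')[130:300,160:400,::-1];b=optics.grab_frame('side')[185:310,270:400,::-1]
a=cv2.resize(a,(400,283),interpolation=2);b=cv2.resize(b,(294,283),interpolation=2)
cv2.imwrite('pics/p4.png',np.hstack([a,b]))"
```

```text
time: 3.95
tool_pos: [0.5672, -0.1268, 0.2579]
tool_rot: [0.002, 0.996, 0.09, 0.004]
contact_force: [0.5, -0.6, 0.4]
gripper_width: -0.003
grasp_force: 0.0
time: 4.25
tool_pos: [0.615, -0.0888, 0.2521]
tool_rot: [-0.0, 0.996, 0.092, -0.0]
contact_force: [-0.5, -0.3, -0.3]
gripper_width: 0.0
grasp_force: 0.0
world [ 0.613 -0.087  0.197] shift [-0.0023 -0.0029  0.0689] turn [-0.0003  0.0004  0.0016] local now [ 0.0719 -0.0444  0.2521] t 4.25 F [-0.51 -0.34 -0.25] 0.00021389559602082303
```

View pics/p4.png

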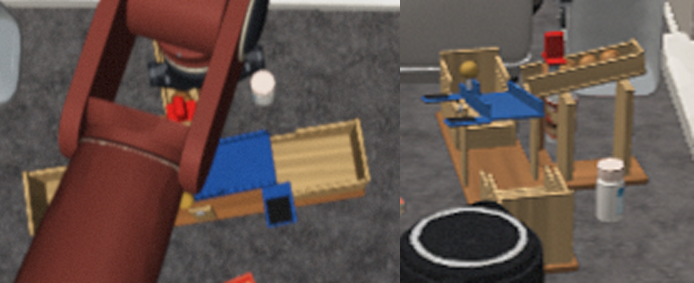

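The right-hand panel shows the gate back on its original side, right pad raised, so the press was not deep enough. I go back and press deeper, checking before I lift.

```bash
python3 -m inch '[{"dx":-0.05,"dy":0.02,"dz":0,"rx":0,"ry":0,"rz":0},{"dx":-0.1,"dy":0.04,"dz":0,"rx":0,"ry":0,"rz":0},{"dx":-0.15,"dy":0.06,"dz":0,"rx":0,"ry":0,"rz":0},{"dx":-0.18,"dy":0.074,"dz":0.03,"rx":0,"ry":0,"rz":0},{"dx":-0.18,"dy":0.074,"dz":0.08,"rx":0,"ry":0,"rz":0}]';  python3 -m inch '[{"dx":0,"dy":0,"dz":0.015,"rx":0,"ry":0,"rz":0},{"dx":0,"dy":0,"dz":0.03,"rx":0,"ry":0,"rz":0},{"dx":0,"dy":0,"dz":0.04,"rx":0,"ry":0,"rz":0},{"dx":0,"dy":0,"dz":0.05,"rx":0,"ry":0,"rz":0},{"dx":0,"dy":0,"dz":0.06,"rx":0,"ry":0,"rz":0}]'; python3 -c "
from h import *
go((-.072,-.103,.095))"
```

```text
time: 4.85
tool_pos: [0.482, -0.1779, 0.1922]
tool_rot: [0.003, 0.996, 0.089, 0.003]
contact_force: [0.5, -0.3, -0.5]
gripper_width: 0.002
grasp_force: 0.0
time: 5.35
tool_pos: [0.4838, -0.1746, 0.1413]
tool_rot: [0.001, 0.996, 0.091, 0.001]
contact_force: [0.4, 0.4, 0.0]
gripper_width: 0.0
grasp_force: 0.0
world [ 0.484 -0.173  0.095] shift [ 0.0007 -0.0025  0.0579] turn [ 0.0008 -0.001   0.0003] local now [-0.0726 -0.105   0.1413] t 5.35 F [0.39 0.39 0.05] 0.00014594057307066807
```

```bash
python3 -m inch '[{"dx":0,"dy":0,"dz":0.012,"rx":0,"ry":0,"rz":0},{"dx":0,"dy":0,"dz":0.024,"rx":0,"ry":0,"rz":0},{"dx":0,"dy":0,"dz":0.034,"rx":0,"ry":0,"rz":0},{"dx":0,"dy":0,"dz":0.044,"rx":0,"ry":0,"rz":0},{"dx":0,"dy":0,"dz":0.05,"rx":0,"ry":0,"rz":0}]';  python3 -m inch '[{"dx":0,"dy":0,"dz":0.003,"rx":0,"ry":0,"rz":0},{"dx":0,"dy":0,"dz":0.005,"rx":0,"ry":0,"rz":0},{"dx":0,"dy":0,"dz":0.005,"rx":0,"ry":0,"rz":0}]'; python3 -c "
from h import *
import cv2
go((-.072,-.103,.085))
b=optics.grab_frame('side')[185:310,270:400,::-1]
cv2.imwrite('pics/p5.png',cv2.resize(b,(450,433),interpolation=2))"
```

```text
time: 5.85
tool_pos: [0.4824, -0.1742, 0.0996]
tool_rot: [-0.0, 0.996, 0.091, -0.001]
contact_force: [-0.3, -0.6, -0.3]
gripper_width: -0.001
grasp_force: 0.0
time: 6.15
tool_pos: [0.4829, -0.1745, 0.0967]
tool_rot: [0.0, 0.996, 0.091, 0.0]
contact_force: [0.4, -0.4, 0.6]
gripper_width: 0.0
grasp_force: 0.0
world [ 0.484 -0.173  0.085] shift [ 0.0019 -0.0021  0.0147] turn [ 0.     -0.     -0.0002] local now [-0.0735 -0.1047  0.0967] t 6.15 F [ 0.45 -0.41  0.63] 0.0002778762811094312
```

View pics/p5.png

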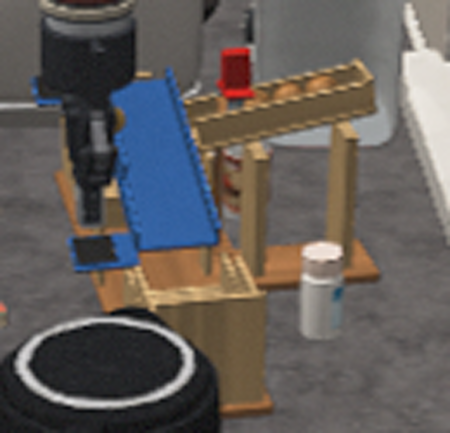

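The gate now truly lies over: the right end is down, its pad at (97,248) is below and clear of the fingertip at (93,222), and the ball is on the right side. I check the fingertip's real height against the projection and lift.

```bash
python3 -c "
from h import *
from plant import state
p=state()['tool_pos'];print(proj('side',p),proj('side',p+[0,0,.013]),'tip seen 296.9 249.2')
print(proj('side',world(V,gate((-.069,-.108,.004),.28))),'pad seen', 97/3.46+270,248/3.46+185)"
python3 -m inch '[{"dx":0,"dy":0,"dz":-0.03,"rx":0,"ry":0,"rz":0},{"dx":0,"dy":0,"dz":-0.08,"rx":0,"ry":0,"rz":0},{"dx":0,"dy":0,"dz":-0.14,"rx":0,"ry":0,"rz":0},{"dx":0,"dy":0,"dz":-0.19,"rx":0,"ry":0,"rz":0},{"dx":0.05,"dy":-0.02,"dz":-0.19,"rx":0,"ry":0,"rz":0}]';  python3 -m inch '[{"dx":0.05,"dy":-0.02,"dz":0,"rx":0,"ry":0,"rz":0},{"dx":0.1,"dy":-0.04,"dz":0,"rx":0,"ry":0,"rz":0},{"dx":0.128,"dy":-0.058,"dz":0,"rx":0,"ry":0,"rz":0},{"dx":0.128,"dy":-0.058,"dz":0,"rx":0,"ry":0,"rz":0}]'; python3 -c "
from h import *
go((.07,-.042,.197))"
```

```text
[296.09031684 255.15305758] [296.04691337 251.01409124] tip seen 296.9 249.2
[297.6489788  255.97900946] pad seen 298.0346820809249 256.67630057803467
time: 6.7
tool_pos: [0.5216, -0.1548, 0.2585]
tool_rot: [0.004, 0.996, 0.089, 0.006]
contact_force: [1.2, -1.5, 0.6]
gripper_width: -0.001
grasp_force: 0.0
time: 7.1
tool_pos: [0.6133, -0.0852, 0.2486]
tool_rot: [-0.0, 0.996, 0.093, 0.0]
contact_force: [-0.9, -0.7, 0.6]
gripper_width: 0.004
grasp_force: 0.0
world [ 0.613 -0.087  0.197] shift [-0.0012  0.0019  0.0645] turn [-0.0004 -0.0003  0.0022] local now [ 0.0709 -0.0405  0.2486] t 7.1 F [-0.89 -0.66  0.6 ] 0.0038547482396884864
```

The tip shows about 13 mm higher than the TCP reading, so I go lower with it: TCP 0.188 beside the tab, then check.

```bash
python3 -m inch '[{"dx":0,"dy":0.003,"dz":0.025,"rx":0,"ry":0,"rz":0},{"dx":0,"dy":0.003,"dz":0.05,"rx":0,"ry":0,"rz":0},{"dx":0,"dy":0.003,"dz":0.07,"rx":0,"ry":0,"rz":0},{"dx":0,"dy":0.003,"dz":0.076,"rx":0,"ry":0,"rz":0},{"dx":0,"dy":0.003,"dz":0.076,"rx":0,"ry":0,"rz":0}]'; python3 -c "
from h import *
import cv2
go((.07,-.02,.188))
a=optics.grab_frame('top')[130:300,160:400,::-1];b=optics.grab_frame('side')[185:310,270:400,::-1]
a=cv2.resize(a,(400,283),interpolation=2);b=cv2.resize(b,(294,283),interpolation=2)
cv2.imwrite('pics/p6.png',np.hstack([a,b]))"
```

```text
time: 7.6
tool_pos: [0.6113, -0.0899, 0.187]
tool_rot: [-0.0, 0.996, 0.091, -0.001]
contact_force: [0.0, 0.8, 0.5]
gripper_width: 0.004
grasp_force: 0.0
world [ 0.609 -0.065  0.188] shift [ 0.0024 -0.031  -0.0012] turn [-0.0004  0.001  -0.0005] local now [ 0.0681 -0.0448  0.187 ] t 7.6 F [0.03 0.83 0.48] 0.0039569160260538505
```

View pics/p6.png

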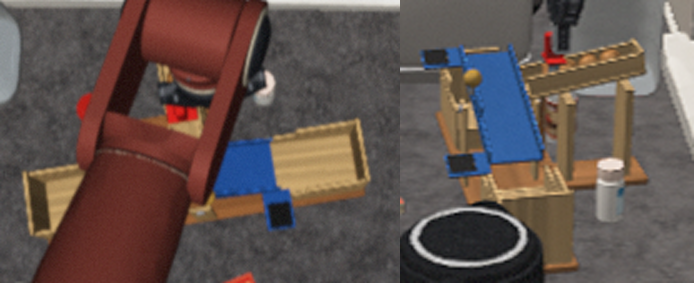

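```bash
python3 -c "
from h import *
p=world(V,(.0681,-.0448,.187))
print(proj('side',p),proj('side',p+[0,0,.013]),'tip seen 342 207')
for y in (0,):
  print(proj('side',world(V,(.0704,y,.205))),'tab')"
```

```text
[340.68544001 213.86230115] [340.79083688 209.68697556] tip seen 342 207
[337.97772088 202.35528502] tab
```

Tip and tab line up, with about 16 mm of overlap. I lower 4 mm more and push left.

```bash
python3 -m inch '[{"dx":0.002,"dy":-0.01,"dz":0.005,"rx":0,"ry":0,"rz":0},{"dx":0.002,"dy":-0.022,"dz":0.005,"rx":0,"ry":0,"rz":0},{"dx":0.002,"dy":-0.034,"dz":0.005,"rx":0,"ry":0,"rz":0},{"dx":0.002,"dy":-0.044,"dz":0.005,"rx":0,"ry":0,"rz":0},{"dx":0.002,"dy":-0.054,"dz":0.005,"rx":0,"ry":0,"rz":0}]';  python3 -m inch '[{"dx":0,"dy":-0.012,"dz":0,"rx":0,"ry":0,"rz":0},{"dx":0,"dy":-0.022,"dz":0,"rx":0,"ry":0,"rz":0},{"dx":0,"dy":-0.03,"dz":0,"rx":0,"ry":0,"rz":0},{"dx":0,"dy":-0.033,"dz":0,"rx":0,"ry":0,"rz":0},{"dx":0,"dy":-0.033,"dz":0,"rx":0,"ry":0,"rz":0}]'; python3 -c "
from h import *
import cv2
go((.07,.028,.188))
a=optics.grab_frame('top')[130:300,160:400,::-1];b=optics.grab_frame('side')[185:310,270:400,::-1]
a=cv2.resize(a,(400,283),interpolation=2);b=cv2.resize(b,(294,283),interpolation=2)
cv2.imwrite('pics/p7.png',np.hstack([a,b]))"
```

```text
time: 8.2
tool_pos: [0.6058, -0.0462, 0.1842]
tool_rot: [0.0, 0.996, 0.091, 0.0]
contact_force: [1.4, -1.9, 0.9]
gripper_width: -0.002
grasp_force: 0.8
time: 8.7
tool_pos: [0.6008, -0.0204, 0.1839]
tool_rot: [-0.0, 0.996, 0.091, -0.0]
contact_force: [-0.2, 0.1, 0.2]
gripper_width: -0.002
grasp_force: 0.0
world [ 0.6   -0.018  0.188] shift [-0.0005 -0.0031 -0.0051] turn [-0.0004  0.0002  0.0002] local now [0.0704 0.0255 0.1839] t 8.7 F [-0.21  0.09  0.15] -0.0018296390139754563
```

View pics/p7.png

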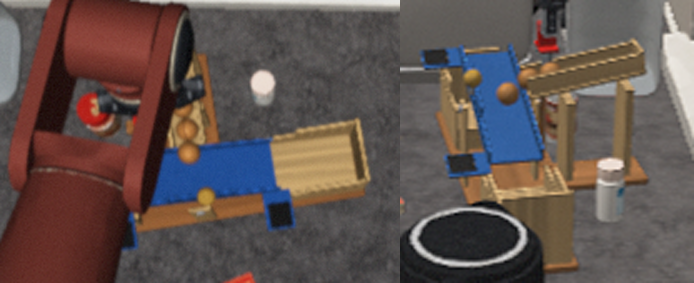

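The shutter is open and the walnuts are rolling onto the gate (first at (188,153) top, heading right). I make a small final nudge, then retreat straight up and verify numerically.

```bash
python3 -m inch '[{"dx":0,"dy":-0.003,"dz":0,"rx":0,"ry":0,"rz":0},{"dx":0,"dy":-0.006,"dz":0,"rx":0,"ry":0,"rz":0},{"dx":0,"dy":-0.006,"dz":0,"rx":0,"ry":0,"rz":0}]'; python3 -m inch '[{"dx":0,"dy":0.008,"dz":0,"rx":0,"ry":0,"rz":0},{"dx":0,"dy":0.012,"dz":-0.02,"rx":0,"ry":0,"rz":0},{"dx":0,"dy":0.012,"dz":-0.07,"rx":0,"ry":0,"rz":0},{"dx":0,"dy":0.012,"dz":-0.12,"rx":0,"ry":0,"rz":0},{"dx":0,"dy":0.012,"dz":-0.15,"rx":0,"ry":0,"rz":0}]'; python3 -m inch '[{"dx":-0.06,"dy":0,"dz":0,"rx":0,"ry":0,"rz":0},{"dx":-0.12,"dy":0,"dz":0,"rx":0,"ry":0,"rz":0},{"dx":-0.18,"dy":0.05,"dz":0,"rx":0,"ry":0,"rz":0},{"dx":-0.24,"dy":0.1,"dz":0,"rx":0,"ry":0,"rz":0},{"dx":-0.26,"dy":0.15,"dz":0,"rx":0,"ry":0,"rz":0}]';python3 -m inch '[{"dx":0,"dy":0.06,"dz":0,"rx":0,"ry":0,"rz":0},{"dx":0,"dy":0.12,"dz":0,"rx":0,"ry":0,"rz":0},{"dx":0,"dy":0.18,"dz":0,"rx":0,"ry":0,"rz":0},{"dx":-0.06,"dy":0.24,"dz":0,"rx":0,"ry":0,"rz":0},{"dx":-0.12,"dy":0.3,"dz":0,"rx":0,"ry":0,"rz":0}]';python3 -m inch '[{"dx":0,"dy":0.06,"dz":0,"rx":0,"ry":0,"rz":0},{"dx":0,"dy":0.12,"dz":0,"rx":0,"ry":0,"rz":0},{"dx":0,"dy":0.18,"dz":0,"rx":0,"ry":0,"rz":0},{"dx":-0.05,"dy":0.2,"dz":0,"rx":0,"ry":0,"rz":0},{"dx":-0.05,"dy":0.2,"dz":0,"rx":0,"ry":0,"rz":0}]'
cat > v.py <<'E'
from h import *
from plant import nets
import cv2
f={}
for c in("top","side"):
    f[c]=optics.grab_frame(c); cv2.imwrite(f"pics/{c}9.png",f[c][:,:,::-1])
    for n in("walnut_1","tab","gate","pad_right","pepper_jar","tablet_tub","matches","yogurt_tub"):
        print(c,n,[(round(d["confidence"],2),[round(float(v)) for v in d["bbox"]]) for d in nets.boxes_of(c,n)[:4]])
    print("expect: lane_right",proj(c,world(V,(0,-.162,.05))),"lane r end",proj(c,world(V,(0,-.21,.045))),"tab open",proj(c,world(V,(.0704,.05,.203))),"padR down",proj(c,world(V,gate((-.069,-.108,.004),.28))))
E
python3 v.py
```

```text
time: 9.1
tool_pos: [0.5999, -0.0161, 0.1836]
tool_rot: [-0.0, 0.996, 0.091, -0.0]
contact_force: [0.6, -0.2, -0.2]
gripper_width: -0.003
grasp_force: 0.3
time: 9.6
tool_pos: [0.6031, -0.0262, 0.3097]
tool_rot: [0.001, 0.996, 0.091, 0.003]
contact_force: [1.2, -0.1, 1.5]
gripper_width: -0.001
grasp_force: 0.0
time: 10.1
tool_pos: [0.4235, -0.167, 0.3062]
tool_rot: [0.001, 0.996, 0.092, 0.002]
contact_force: [0.9, -0.3, -0.0]
gripper_width: 0.004
grasp_force: 0.0
time: 10.6
tool_pos: [0.3937, -0.3924, 0.3051]
tool_rot: [0.0, 0.996, 0.091, 0.0]
contact_force: [0.2, -0.4, -0.4]
gripper_width: -0.001
grasp_force: 0.0
time: 11.1
tool_pos: [0.3806, -0.5586, 0.3033]
tool_rot: [-0.0, 0.996, 0.088, -0.001]
contact_force: [-0.0, -0.0, 0.2]
gripper_width: -0.0
grasp_force: 0.0
top walnut_1 [(0.63, [357, 237, 12, 13]), (0.46, [365, 216, 14, 11])]
top tab [(0.82, [250, 199, 21, 15])]
top gate [(0.72, [279, 248, 116, 67])]
top pad_right [(0.88, [280, 248, 114, 66]), (0.47, [358, 237, 13, 14])]
top pepper_jar [(0.61, [220, 202, 26, 28])]
top tablet_tub [(0.7, [319, 182, 15, 17])]
top matches [(0.69, [304, 304, 23, 22])]
top yogurt_tub [(0.7, [173, 317, 36, 31])]
expect: lane_right [347.68622866 227.3108818 ] lane r end [367.38441654 224.46072107] tab open [244.93297147 198.40443661] padR down [328.83869233 257.7013447 ]
side walnut_1 [(0.56, [329, 253, 100, 115])]
side tab [(0.58, [336, 203, 12, 26])]
side gate [(0.94, [307, 236, 54, 63]), (0.74, [261, 226, 16, 30])]
side pad_right [(0.9, [306, 236, 53, 57])]
side pepper_jar [(0.61, [340, 238, 16, 20])]
side tablet_tub []
side matches [(0.7, [264, 273, 15, 13])]
side yogurt_tub [(0.87, [262, 225, 16, 26])]
expect: lane_right [325.72625378 277.08213437] lane r end [329.49006615 287.13321005] tab open [334.10568327 196.9600513 ] padR down [297.6489788  255.97900946]
```

Two walnuts show in the right lane. I look for the third by comparing with the first picture.

```bash
python3 - <<'E'
from h import *
from plant import nets
import cv2
optics.grab_frame("top")
m=[(round(d["confidence"],2),[round(float(v)) for v in d["bbox"]]) for d in nets.outline_of("top","walnut_1")];print(m)
a=cv2.imread("pics/top0.png");b=optics.grab_frame("top")[:,:,::-1].copy()
d=(cv2.absdiff(a,b).max(2)>35).astype(np.uint8)[130:300,150:400]
n,l,s,c=cv2.connectedComponentsWithStats(d)
for i in range(1,n):
    if s[i,4]>25:
        k=l==i; print((c[i]+[150,130]).round(),s[i,2:5],"was",a[130:300,150:400][k].mean(0).round(),"now",b[130:300,150:400][k].mean(0).round())
g=cv2.resize(b[190:265,300:400],None,fx=6,fy=6,interpolation=2)
print(cv2.HoughCircles(cv2.cvtColor(g,6),cv2.HOUGH_GRADIENT,1,40,param1=80,param2=18,minRadius=28,maxRadius=48)/6+np.array([300,190,0]))
E
```

```text
[(0.67, [359, 236, 12, 14]), (0.59, [366, 216, 11, 11]), (0.49, [371, 234, 10, 14])]
[267. 183.] [ 22  49 632] was [ 42.  70. 152.] now [ 99. 149. 182.]
[246. 199.] [ 21  17 255] was [60. 76. 98.] now [ 27.  31. 169.]
[304. 212.] [ 41  10 127] was [118.  66.  37.] now [73. 70. 77.]
[364. 216.] [12 12 90] was [ 94. 142. 174.] now [ 49.  92. 137.]
[323. 226.] [ 4 21 28] was [109.  88.  84.] now [115. 119. 130.]
[231. 249.] [ 40  63 528] was [ 88.  98. 109.] now [107.  63.  39.]
[361. 234.] [ 24  14 179] was [ 96. 146. 178.] now [ 50.  93. 137.]
[329. 246.] [ 18  19 141] was [89. 58. 43.] now [116.  97.  89.]
[283. 247.] [11 11 88] was [107.  66.  47.] now [ 58. 113. 144.]
[306. 246.] [27  7 77] was [ 66.  74. 103.] now [111.  66.  46.]
[270. 248.] [12 10 88] was [ 58. 108. 137.] now [110.  66.  46.]
[244. 266.] [ 34  31 232] was [88. 53. 36.] now [76. 75. 86.]
[330. 265.] [14  5 38] was [80. 58. 47.] now [52. 36. 29.]Traceback (most recent call last):
  File "<stdin>", line 13, in <module>
TypeError: unsupported operand type(s) for /: 'NoneType' and 'int'
```

All three walnuts are in the right lane, at (359,236), (366,216) and (371,234). The chute is empty, the gate is over, the tab is moved fully left, and the bystanders near the sorter show no change.

```bash
python3 -c "
from plant import ticket
print(ticket.job_done())"
```

```text
the job is handed in; nothing more can be done
None
```

The job is handed in: the gate rests on its other side, the shutter is open and all three walnuts are in the right lane, after a first press that was too shallow and had to be repeated deeper; in the last pictures the bystanders near the sorter had not moved.

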